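# Fetch the round filter holder from the case

### The arm

A 6-joint arm with a two-finger parallel gripper is mounted at the origin on the work surface. World frame = base frame: x ahead of the robot, y to its left, z up, the work surface at z = 0. Lengths are in m, angles in degrees, forces in N, time in s.
With the tool pointing down it reaches from about 0.3 to 0.75 m from the base axis. Payload 8.5 kg.
Tool frame: the origin (TCP) lies at the very end of the fingers, on their centre line; the grasp point (between the pads) lies 19 mm behind it; x points along the fingers, y is the direction in which the jaws open and shut, and the axes are right-handed (so a half turn about x gives the same grasp; the last joint's range is limited). The gripper opens to 85 mm and grips with 20 to 120 N. Pads are 22 mm wide; open, the fingers measure 114 mm over their backs; the gripper's body (76 mm by 85 mm) begins 54 mm behind the grasp point. The pads swing forward as they close: fully open they stand 13 mm farther back than shut.
Start: joints at [-79.83, 21.807, 74.336, -0, 83.858, -12.336], TCP at [0.211, -0.508, 0.231] pointing down, gripper open.
Joint ranges: [-178.18, 178.18], [-50.72, 133.34], [12.68, 142.11], [-81.47, 261.47], [9.98, 163.14], [-165.26, 165.26]. Speed limits (degrees/s): [136.94, 136.94, 180, 180, 180, 180].

### API

Orientations are given as a 3x3 rotation matrix whose columns are the frame's x, y, z axes.
In Python, from rig import env, cams, models gives the robot as it stands.
- The arm moves only by the shell command python3 -m crank 'ROWS' [OPENING] [FORCE]. ROWS is JSON, one flat list of numbers, 6 for each row, row after row: the shift along the tool's x, y, z in mm, then the turn, a rotation vector about the tool's x, y, z in rad. In form: [x, y, z, wx, wy, wz, x, y, z, wx, wy, wz, ...]. A call has 1 to 10 rows; each row is the pose to reach, as a shift and turn from the pose measured when the call began, along the tool's axes at that moment; what a row does not reach only later rows make up. A row lasts 1/12 s, in which the tool goes at most 41.7 mm and 7.16 degrees, less where a joint would pass 70% of its speed; a pose out of reach is approached as far as the arm can. A call with a gripper value outside its range is refused whole. OPENING is the opening, from 0 (shut) to 1 (fully open), set as the call begins (- or left out, the last holds). The fingers move at their own pace and stop on an object; FORCE is the grip in N (left out, the last holds). Time passes only in rows, so rows that repeat a pose let the fingers close. It gives the time, the measured TCP pose, the force and the opening at its end, in the units of the state.
- env.observe(): the state, without advancing time (a new reading comes with each control period).
- cams.get_image(name): name is "scene" or "top" or "wrist"; returns a dict with "color" (420x560x3 uint8, red, green, blue), "depth" (420x560 float32, m along the optical axis (not along the pixel's ray), 0 where there is no reading), "fx", "fy", "cx", "cy" (pixels), "world_from_camera" (4x4, takes a point from camera to world coordinates). Camera axes: x right, y up, looking along -z (the intrinsics and any distortion apply to the point x, -y, -z); pixel columns grow to the right and rows downward; lengths in m; the calibration is good to about 2 mm. The wrist camera is an equidistant fisheye: a pixel r from the principal point sees the ray r / f radians off the axis. A picture is of the moment at which its call begins.
- env.close_job(): hands the job in, once; it reports no verdict.
Trained networks look in the newest picture that a camera, given by its name, has taken for a name from the list of things; names that differ only in an ending like _2 or _b are one class to them, and where a whole thing is asked for, a point or a joint stands for the part that bears it (a point fixed in the world has none). Each returns a list of dicts, best first, with "p" (0 to 1); they miss things now and then, are a little off and sometimes report something else, mostly with a low value. They report only what shows in the picture. A call takes as long as a camera call.
- models.boxes_of(camera, query): "location" ([x, y, z] in m, in the coordinates of the camera as it stood for that picture, good to about 4 mm: the middle of the surface that is visible of it).
- models.landmark_of(camera, query): "location" ([x, y, z] in m, in the coordinates of the camera as it stood for that picture, good to about 4 mm: a listed point, or the origin of a listed thing).
The state is a dict: "time_s": time; "q": joint angles; "qvel": joint speeds; "joint_efforts": joint torques, N m; "position": TCP position; "tool_rot": TCP orientation; "ft_force": force on the tool from outside, world axes, zero at the start; "wrist_torque": the same for the moment, N m; "grip_width": finger opening in m.
Only numpy, scipy, OpenCV 4.12 (cv2) and the standard library are available. Lean on these libraries where they do the work, as an engineer would, in place of code of your own. Each camera call takes 0.05 s, during which the arm holds its last target. There are 200 camera calls.

### The job

Slide the lid of the aluminium case open, take out the round filter holder and set it down gently, filter side up, in the middle of the round silicone pad. Then slide the lid fully shut again; everything else in the case stays in it, and leave the other things on the table where they are.

Things in the scene. Friction and masses are not known exactly. Their poses are not given: they have to be found in the camera images.
- case: Slim aluminium case, fixed. 146 (own x) x 226 (own y) x 30 mm high, walls 3 mm, felt floor 4 mm above the table. Origin: centre of underside; yaw -0.3 to 0.3 rad. Guide lips (top 30 mm) leave 132 mm clear between them. Inside, loose and flat on the felt: three white filter holders (places drawn at random, centres within x -40..20, y -67..25 mm of the case's frame), a brush, a dome box.
- case_lid (a joint): Sliding lid: aluminium plate, underside 24.5 mm and top 27 mm above the table, runs towards the case's own +y. Metres: 0 = fully shut, 0.18 = fully open at its stop; starts at 0 to 0.025. About 2 N slides it; it stays where left. It covers y from -111 mm + value in the case's frame, so fully open it leaves the case clear up to y = +69 mm and juts out over the table at the +y end.
- lid_bar (a point): Centre of the pull bar on the lid (moves with it; axes as the case): aluminium, 62 mm along the case's x, 10 mm thick along its y, 27 to 39 mm above the table, this point at 33 mm. Can be pinched from above or pushed from either side. With the lid shut it lies at x = 0, y = -75 mm in the case's frame.
- round_holder: THE ONE TO FETCH: the round filter holder, a white plastic disc 38 mm in diameter and 11 mm thick with a ring of eight small grey wells and a low 1 mm hub on its upper face (the filter side). Origin at the centre of its underside, z out of the filter side; it starts flat with that side up. 15 g.
- square_holder: Square white filter holder with rounded edges, 32 x 32 x 11 mm, nine grey wells on top. Stays in the case. Origin at the centre of its underside.
- oblong_holder: Oblong white filter holder with round ends, 48 mm along its own x, 22 mm along its y, 11 mm thick, eight grey wells on top. Stays in the case. Origin at the centre of its underside.
- brush: Small cleaning brush with grey handle and black bristle head, 92 mm along its own y, 9 mm wide, 8 mm high, lying in the case along the +x long wall. Stays in the case. Origin at the middle of its length, on the underside.
- dome_box: Small grey box with a clear lid, 34 mm along its own x, 24 mm along y, 13 mm high, in the +x, -y corner of the case. Stays in the case. Origin at the centre of its underside.
- pad_top (a point): Centre of the upper face of the round silicone pad: dark, flat, 110 mm in diameter, 4 mm thick, fixed to the table; this point is 4 mm above the table.
- bottle: Clear glass bottle with a cork, upright, 68 mm in diameter, 198 mm high. Leave alone. Origin at the centre of its underside.
- flashlight: Black flashlight lying along its own y, 138 mm long, 39 mm at the head (+y end). Leave alone. Origin on the table under its middle.
- drinking_glass: Clear drinking glass, upright, 72 mm across the rim, 95 mm high. Leave alone. Origin at the centre of its underside.
- spectacle_case: Closed grey spectacle case, 160 mm along its own x, 60 mm along y, 43 mm high. Leave alone. Origin at the centre of its underside.
- pill_box: White seven-day pill box, 34 mm along its own x, 154 mm along y, 23 mm high. Leave alone. Origin at the centre of its underside.

How it is judged (in metres and radians):
On the way, in this order (a step that is already met when the one before it is completed fails the run):
1. the lid is slid open by more than 60 mm (value of joint case_lid above 0.06 m), for 0.1 s.
2. the round holder lies flat, filter side up, in the middle of the pad and the fingers have let go of it (horizontal distance between round_holder and pad_top below 0.03 m and z of round_holder in the frame of pad_top between -0.003 and 0.003 m and angle between round_holder's own z axis and vertical below 0.12 rad and contact force between round_holder and the fingers below 0.05 N), for 0.2 s.
At the end, for the whole second after the job is handed in: The round holder lies at rest on the pad, flat and filter side up (tilt under 0.12 rad, underside within 3 mm of the pad's top), its centre within 30 mm of the pad's centre; the lid is shut to within 5 mm; the square and oblong holders, the brush and the dome box lie inside the case below the lid (horizontal distance between round_holder and pad_top below 0.03 m and z of round_holder in the frame of pad_top between -0.003 and 0.003 m and angle between round_holder's own z axis and vertical below 0.12 rad and linear speed of round_holder below 0.02 m/s and angular speed of round_holder below 0.2 rad/s and value of joint case_lid below 0.005 m and x of square_holder in the frame of case between -0.07 and 0.07 m and y of square_holder in the frame of case between -0.11 and 0.11 m and z of square_holder in the frame of case between 0 and 0.024 m and x of oblong_holder in the frame of case between -0.07 and 0.07 m and y of oblong_holder in the frame of case between -0.11 and 0.11 m and z of oblong_holder in the frame of case between 0 and 0.024 m and x of brush in the frame of case between -0.07 and 0.07 m and y of brush in the frame of case between -0.11 and 0.11 m and z of brush in the frame of case between 0 and 0.024 m and x of dome_box in the frame of case between -0.07 and 0.07 m and y of dome_box in the frame of case between -0.11 and 0.11 m and z of dome_box in the frame of case between 0 and 0.024 m); the robot touches nothing.
It fails at once if the round holder is dropped or thrown: it moves faster than 0.6 m/s (a fall of about 18 mm) out of the fingers' hold (linear speed of round_holder above 0.6 m/s and contact force between round_holder and the fingers below 0.05 N).
It fails at once if another holder, the brush or the dome box comes out of the case (z of any of square_holder, oblong_holder, brush, dome_box in the frame of case above 0.045 m).
It fails at once if the bottle, flashlight, drinking glass, spectacle case or pill box is moved by more than 25 mm or tipped (distance of any of bottle, flashlight, drinking_glass, spectacle_case, pill_box from where it was at the start of the episode above 0.025 m or angle between any of bottle, flashlight, drinking_glass, spectacle_case, pill_box's own z axis and vertical above 0.3 rad).
It also fails if it takes over 58 s, if anything falls off the work surface, if the arm or the gripper's body presses on something with over 40 N, if the wrist force passes 120 N, or if a joint passes its speed limit or range.

## Working session

There is one attempt and no reset: what is moved stays moved. The work goes in short steps, Python scripts to look and compute and a shell command to move; the robot and the scene stay as the last step left them, time stands still between calls to the robot, and variables do not carry over. Pictures are saved under pics/ and viewed, about 8 in all and at most 12, crops included, and the job is handed in when it is done.

```bash
mkdir -p pics; ls
cat > h.py <<'E'
import numpy as np, cv2
from rig import env, cams, models
def shot(n,f=None):
    im=cams.get_image(n)
    if f: cv2.imwrite('pics/'+f,im['color'][:,:,::-1])
    return im
def W(im,p): return (im['world_from_camera']@np.r_[p,1])[:3]
def px(im,u,v):
    d=im['depth'][v,u]; return W(im,[(u-im['cx'])/im['fx']*d,-(v-im['cy'])/im['fy']*d,-d])
def toT(p,s=None):
    s=s or env.observe(); return np.array(s['tool_rot']).T@(np.array(p)-np.array(s['position']))*1000
E
python3 - <<'E'
from h import *
np.set_printoptions(precision=3,suppress=True)
for c in ['top','scene']:
    im=shot(c,c+'0.png')
    for q in ['case','case_lid','lid_bar','pad_top','bottle','flashlight','drinking_glass','spectacle_case','pill_box']:
        r=models.landmark_of(c,q)
        print(c,q,[(W(im,x['location']),round(x['p'],2)) for x in r[:2]])
s=env.observe();print(s['tool_rot'],s['time_s'],s['ft_force'])
E
```

```text
pics
top case [(array([0.569, 0.063, 0.004]), 0.62)]Traceback (most recent call last):
  File "<stdin>", line 6, in <module>
ValueError: it knows: bottle, brush, case, dome_box, drinking_glass, flashlight, lid_bar, oblong_holder, pad_top, pill_box, round_holder, spectacle_case, square_holder
```

Run:
```python
from h import *
np.set_printoptions(precision=3,suppress=True)
for c in ['top','scene']:
    im=shot(c,c+'0.png')
    for q in ['case','lid_bar','pad_top','bottle','flashlight','drinking_glass','spectacle_case','pill_box']:
        r=models.landmark_of(c,q)
        print(c,q,[(W(im,x['location']),round(x['p'],2)) for x in r[:2]])
s=env.observe();print(s['tool_rot'],s['time_s'],s['ft_force'])
```

```text
top case [(array([ 0.573,  0.063, -0.   ]), 0.74)]
top lid_bar [(array([0.566, 0.005, 0.036]), 0.93)]
top pad_top [(array([ 0.493, -0.253,  0.004]), 0.93)]
top bottle [(array([ 0.701, -0.253, -0.   ]), 0.57)]
top flashlight [(array([0.439, 0.444, 0.003]), 0.69), (array([ 0.374, -0.024, -0.004]), 0.66)]
top drinking_glass [(array([0.598, 0.456, 0.002]), 0.79)]
top spectacle_case [(array([0.44 , 0.442, 0.003]), 0.6)]
top pill_box [(array([ 0.338, -0.32 , -0.005]), 0.84), (array([ 0.7  , -0.254,  0.002]), 0.39)]
scene case [(array([ 0.566,  0.059, -0.001]), 0.93)]
scene lid_bar [(array([0.562, 0.005, 0.036]), 0.65)]
scene pad_top [(array([ 0.486, -0.252,  0.001]), 0.62), (array([ 0.373, -0.025, -0.006]), 0.53)]
scene bottle [(array([ 0.701, -0.259,  0.001]), 0.88)]
scene flashlight [(array([ 0.371, -0.023, -0.005]), 0.73)]
scene drinking_glass [(array([ 0.599,  0.459, -0.003]), 0.75)]
scene spectacle_case [(array([0.432, 0.443, 0.001]), 0.93), (array([ 0.609, -0.033,  0.004]), 0.51)]
scene pill_box [(array([ 0.336, -0.309, -0.001]), 0.61), (array([ 0.436,  0.439, -0.   ]), 0.54)]
[[ 0.     0.383 -0.924]
 [-0.    -0.924 -0.383]
 [-1.     0.     0.   ]] 1.0 [-0.134 -0.099 -0.101]
```

View pics/top0.png

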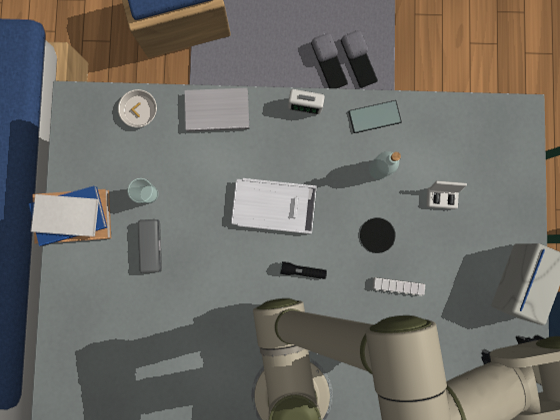

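The top view shows the case at about pixel (273,206), its bar at (292,207), the pad at (377,235) and the flashlight at (303,270). Next I get the case yaw and edges from depth.

Run:
```python
from h import *
np.set_printoptions(precision=4,suppress=True)
im=shot('top')
v,u=np.mgrid[0:420,0:560]; d=im['depth']
P=np.stack([(u-im['cx'])/im['fx']*d,-(v-im['cy'])/im['fy']*d,-d,np.ones_like(d)],-1)@im['world_from_camera'].T
m=(P[...,2]>.015)&(P[...,2]<.05)&(abs(P[...,0]-.57)<.13)&(abs(P[...,1]-.06)<.17)
n,l,st,ce=cv2.connectedComponentsWithStats(m.astype(np.uint8))
k=1+np.argmax(st[1:,4]); Q=P[l==k][:,:2].astype(np.float32)
r=cv2.minAreaRect(Q*1000);print(r)
b=(l==k)&(P[...,2]>.0325);print('bar px',b.sum(),P[b].mean(0)[:3] if b.any() else 0)
if b.sum()>5: print(cv2.minAreaRect((P[b][:,:2]*1000).astype(np.float32)))
g=im['color'];x,y,w,h=210,160,120,90
cv2.imwrite('pics/crop1.png',cv2.resize(g[y:y+h,x:x+w,::-1],None,fx=6,fy=6,interpolation=2))
```

```text
((573.84423828125, 69.40320587158203), (246.05592346191406, 146.91065979003906), 85.41586303710938)
bar px 204 [0.5788 0.0499 0.0354]
((573.5968017578125, 69.31169128417969), (243.88946533203125, 144.5819549560547), 85.43830871582031)
```

View pics/crop1.png

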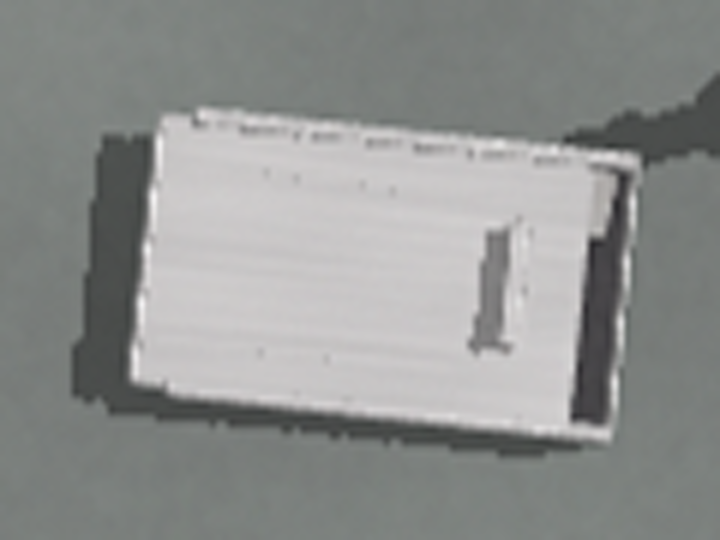

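The lid starts about 20 mm open, the case yaw is about -4.6°, and its centre is (0.573, 0.059). The bar is near (0.568, 0.0045), matching the network. Computing the approach shift.

```bash
python3 -c "
from h import *
print(toT([.568,.0045,.12]).round(1))"
```

```text
[ 111.3 -336.7 -526.5]
```

```bash
python3 -m crank '[40,-168,-263,0.24,0,0, 40,-168,-263,0.24,0,0, 40,-168,-263,0.24,0,0, 40,-168,-263,0.24,0,0, 40,-168,-263,0.24,0,0, 40,-168,-263,0.24,0,0, 40,-168,-263,0.24,0,0, 60,-200,-314,0.3,0,0, 70,-230,-360,0.35,0,0, 80,-260,-405,0.4,0,0]' 0.6
python3 -c "
from h import *
s=env.observe();R=np.array(s['tool_rot']);t=-94.6*np.pi/180
print(toT([.568,.0045,.12]).round(1),t-np.arctan2(R[1,1],R[0,1]))"
```

```text
time_s: 1.88
position: [0.4463, -0.1692, 0.1654]
tool_rot: [[0.0, -0.01, -1.0], [-0.0, -1.0, 0.01], [-1.0, 0.0, -0.0]]
ft_force: [1.1, -1.0, -0.0]
grip_width: 0.0514
[  45.4 -174.9 -119.9] -0.07039148878638146
```

```bash
python3 -m crank '[45,-175,-120,0.07,0,0, 45,-175,-120,0.07,0,0, 45,-175,-120,0.07,0,0, 45,-175,-120,0.07,0,0, 45,-175,-120,0.07,0,0, 45,-175,-120,0.07,0,0, 45,-175,-120,0.07,0,0, 45,-175,-120,0.07,0,0]'
python3 - <<'E'
from h import *
np.set_printoptions(precision=4,suppress=True)
im=shot('wrist','w1.png')
for q in ['lid_bar','case']: print(q,[(W(im,x['location']),x['p']) for x in models.landmark_of('wrist',q)[:2]])
s=env.observe();print(np.array(s['position']),toT([.568,.0045,.03]))
E
```

```text
time_s: 2.55
position: [0.5679, 0.0046, 0.1203]
tool_rot: [[-0.0, -0.079, -0.997], [-0.001, -0.997, 0.079], [-1.0, 0.001, 0.0]]
ft_force: [-1.1, -0.2, 0.1]
grip_width: 0.0509
lid_bar [(array([0.5614, 0.0032, 0.0336]), 0.68)]
case [(array([0.5689, 0.0639, 0.0011]), 0.89)]
[0.5677 0.0033 0.1209] [90.9208 -1.2532 -0.157 ]
```

View pics/w1.png

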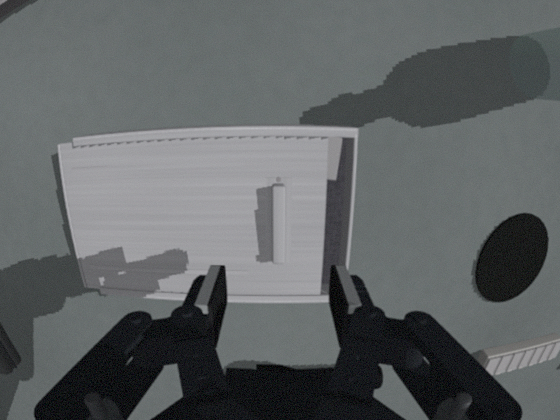

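The wrist view shows the bar (279,222) centred between the fingers (columns 218–338) and square to them. Descend and pinch.

```bash
python3 -m crank '[40,0,0,0,0,0, 70,0,0,0,0,0, 85,0,0,0,0,0, 90,0,0,0,0,0, 90,0,0,0,0,0]'
python3 -m crank '[0,0,0,0,0,0, 0,0,0,0,0,0, 0,0,0,0,0,0, 0,0,0,0,0,0, 0,0,0,0,0,0, 0,0,0,0,0,0]' 0 30
```

```text
time_s: 3.12
position: [0.5672, 0.0023, 0.0305]
tool_rot: [[-0.001, -0.083, -0.997], [-0.0, -0.997, 0.083], [-1.0, 0.0, 0.001]]
ft_force: [0.3, -0.8, -0.3]
grip_width: 0.0514
time_s: 3.62
position: [0.5678, 0.0021, 0.0318]
tool_rot: [[0.001, -0.083, -0.997], [-0.001, -0.997, 0.083], [-1.0, 0.001, -0.002]]
ft_force: [-1.4, -0.5, 6.9]
grip_width: 0.0087
```

```bash
python3 -m crank '[-1,-10,0,0,0,0, -1,-28,0,0,0,0, -1,-48,0,0,0,0, -1,-68,0,0,0,0, -1,-88,0,0,0,0, -1,-108,0,0,0,0, -1,-128,0,0,0,0, -1,-146,0,0,0,0, -1,-156,0,0,0,0, -1,-160,0,0,0,0]'
python3 -m crank '[0,-2,0,0,0,0, 0,-2,0,0,0,0]'
```

```text
time_s: 4.45
position: [0.5805, 0.163, 0.032]
tool_rot: [[0.0, -0.081, -0.997], [-0.001, -0.997, 0.081], [-1.0, 0.001, -0.0]]
ft_force: [0.0, -1.2, -7.6]
grip_width: 0.0091
time_s: 4.62
position: [0.5806, 0.1644, 0.032]
tool_rot: [[-0.0, -0.081, -0.997], [-0.002, -0.997, 0.081], [-1.0, 0.002, -0.0]]
ft_force: [0.7, -1.8, -6.1]
grip_width: 0.009
```

```bash
python3 -m crank '[0,0,0,0,0,0, 0,0,0,0,0,0, 0,0,0,0,0,0, 0,0,0,0,0,0, -20,0,0,0,0,0, -60,0,0,0,0,0, -90,30,0,0,0,0, -110,70,0,0,0,0, -120,100,0,0,0,0, -120,100,0,0,0,0]' 0.6
python3 - <<'E'
from h import *
np.set_printoptions(precision=4,suppress=True)
for c in ['wrist','top','scene']:
    im=shot(c,c+'2.png')
    for q in ['lid_bar','round_holder','square_holder','oblong_holder','dome_box','pad_top']: print(c,q,[(W(im,x['location']),round(x['p'],2)) for x in models.landmark_of(c,q)[:2]])
E
```

```text
time_s: 5.45
position: [0.5736, 0.0602, 0.1555]
tool_rot: [[0.006, -0.085, -0.996], [-0.004, -0.996, 0.085], [-1.0, 0.004, -0.006]]
ft_force: [-0.5, -0.1, -0.5]
grip_width: 0.0514
wrist lid_bar [(array([0.5735, 0.1656, 0.0333]), 0.6)]
wrist round_holder [(array([0.5392, 0.0848, 0.0016]), 0.69)]
wrist square_holder [(array([0.5762, 0.0368, 0.0031]), 0.93)]
wrist oblong_holder [(array([ 0.532 , -0.0045,  0.0046]), 0.9)]
wrist dome_box [(array([ 0.6056, -0.0336,  0.0057]), 0.66)]
wrist pad_top [(array([ 0.4885, -0.2546,  0.0015]), 0.87)]
top lid_bar [(array([0.5802, 0.1667, 0.0341]), 0.67)]
top round_holder [(array([0.5397, 0.0865, 0.0021]), 0.67)]
top square_holder [(array([ 0.5373, -0.0006,  0.0045]), 0.21)]
top oblong_holder [(array([ 0.6123, -0.032 ,  0.006 ]), 0.56), (array([ 0.5382, -0.0016,  0.0054]), 0.37)]
top dome_box [(array([0.4411, 0.4421, 0.0012]), 0.68), (array([ 0.612 , -0.0315,  0.0085]), 0.58)]
top pad_top [(array([ 0.4925, -0.2501,  0.0037]), 0.96)]
scene lid_bar [(array([0.5696, 0.1655, 0.038 ]), 0.86), (array([0.434 , 0.4425, 0.0006]), 0.54)]
scene round_holder [(array([0.5367, 0.0853, 0.005 ]), 0.46), (array([ 0.6121, -0.0316,  0.0031]), 0.32)]
scene square_holder [(array([0.5779, 0.0352, 0.0042]), 0.67)]
scene oblong_holder [(array([ 0.5335, -0.0045,  0.0011]), 0.66), (array([ 0.5653,  0.0597, -0.0028]), 0.22)]
scene dome_box [(array([0.5729, 0.1667, 0.034 ]), 0.6), (array([ 0.6105, -0.0324,  0.004 ]), 0.46)]
scene pad_top [(array([ 0.4894, -0.251 ,  0.0037]), 0.83)]
```

View pics/wrist2.png

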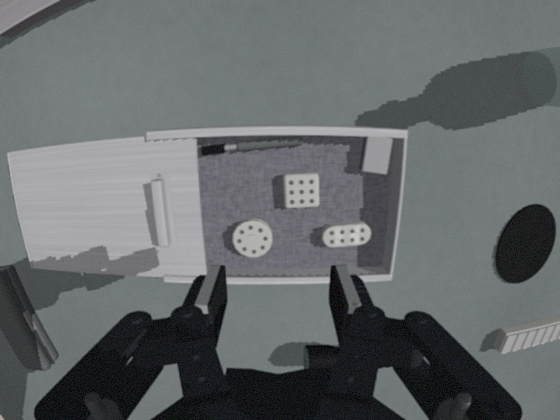

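The wrist view shows the round holder at (252,238), square (301,190), oblong (347,235), dome box (377,155), brush along the top and pad at (526,243). Refining the round holder's centre from depth.

```bash
cat >> h.py <<'E'
def cloud(im):
    v,u=np.mgrid[0:420,0:560]; a=u-im['cx'];b=v-im['cy'];r=np.hypot(a,b)+1e-9
    t=np.tan(r/im['fx'])/r*im['depth']
    return np.stack([a*t,-b*t,-im['depth'],np.ones_like(t)],-1)@im['world_from_camera'].T
def disc(im,c,zlo,zhi,R=.026):
    P=cloud(im); m=(P[...,2]>zlo)&(P[...,2]<zhi)&(np.hypot(P[...,0]-c[0],P[...,1]-c[1])<R)
    Q=P[m]; (x,y),r=cv2.minEnclosingCircle((Q[:,:2]*1000).astype(np.float32))
    return m.sum(),np.array([x,y])/1000,r,Q[:,:3].mean(0)
E
python3 - <<'E'
from h import *
im=shot('wrist')
n,c,r,mu=disc(im,[.539,.0855],.011,.02)
print(n,c,r,mu); s=env.observe()
print(s['position'],toT([mu[0],mu[1],.0075]).round(1))
E
```

```text
1223 [0.53767682 0.08627405] 19.352006912231445 [0.53887818 0.08610015 0.01615624]
[0.57256488 0.06498586 0.15224008] [144.7 -18.7  35.3]
```

```bash
python3 -m crank '[40,-19,35,0,0,0, 80,-19,35,0,0,0, 95,-19,35,0,0,0, 95,-19,35,0,0,0, 95,-19,35,0,0,0, 95,-19,35,0,0,0]' 0.58
python3 - <<'E'
from h import *
im=shot('wrist','w3.png')
n,c,r,mu=disc(im,[.539,.0855],.011,.02)
print(n,c,r,mu); s=env.observe()
print(s['position'],s['grip_width'],toT([.5385,.086,.0075]).round(1))
E
```

```text
time_s: 7.05
position: [0.5406, 0.0863, 0.0588]
tool_rot: [[0.003, -0.081, -0.997], [-0.003, -0.997, 0.081], [-1.0, 0.002, -0.003]]
ft_force: [0.9, -0.3, -0.7]
grip_width: 0.0495
2612 [0.53809668 0.08629295] 19.073482513427734 [0.53933222 0.08608794 0.01612179]
[0.54072606 0.08624916 0.05907641] 0.049486848166290176 [51.6  0.3  2.4]
```

View pics/w3.png

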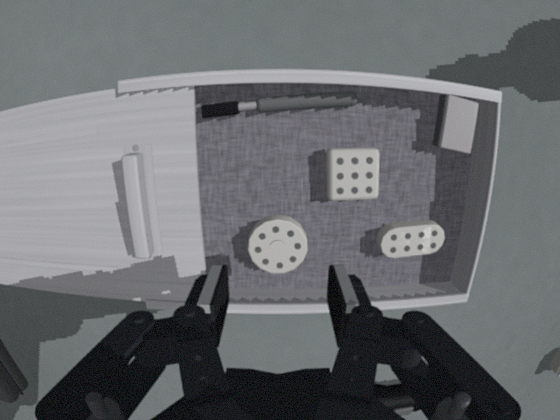

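The holder (278,246) sits midway between the fingers (columns 222 and 336), clear of the lid edge at column 205. Descend and grip with low force.

```bash
python3 -m crank '[15,0,2,0,0,0, 30,0,2,0,0,0, 42,0,2,0,0,0, 49,0,2,0,0,0, 53,0,2,0,0,0, 53,0,2,0,0,0, 53,0,2,0,0,0]' 0.53
python3 -m crank '[0,0,0,0,0,0, 0,0,0,0,0,0, 0,0,0,0,0,0, 0,0,0,0,0,0, 0,0,0,0,0,0]' 0.3 20
```

```text
time_s: 7.68
position: [0.5395, 0.0862, 0.0069]
tool_rot: [[0.005, -0.081, -0.997], [-0.003, -0.997, 0.081], [-1.0, 0.002, -0.005]]
ft_force: [0.1, -0.1, 0.6]
grip_width: 0.0451
time_s: 8.1
position: [0.54, 0.0862, 0.0075]
tool_rot: [[0.007, -0.081, -0.997], [-0.003, -0.997, 0.081], [-1.0, 0.002, -0.007]]
ft_force: [-0.8, -0.2, 6.2]
grip_width: 0.0367
```

```bash
python3 -m crank '[-5,0,0,0,0,0, -15,0,0,0,0,0, -30,0,0,0,0,0, -50,0,0,0,0,0, -70,0,0,0,0,0, -90,0,0,0,0,0, -100,0,0,0,0,0, -100,0,0,0,0,0, -100,0,0,0,0,0]'
python3 - <<'E'
from h import *
im=shot('wrist','w4.png')
print([(W(im,x['location']).round(4),round(x['p'],2)) for x in models.landmark_of('wrist','pad_top')[:2]])
s=env.observe()
print(s['position'],s['grip_width'],s['ft_force'],toT([.491,-.252,.1]).round(1))
E
```

```text
time_s: 8.85
position: [0.5391, 0.0864, 0.1075]
tool_rot: [[0.007, -0.081, -0.997], [-0.003, -0.997, 0.081], [-1.0, 0.002, -0.007]]
ft_force: [-0.8, 0.2, -0.4]
grip_width: 0.0367
[(array([ 0.5299, -0.0049,  0.0069]), 0.39)]
[0.53870777 0.08644575 0.10644063] 0.0367136736073056 [ 0.30519292 -0.23121197  0.02268371] [  7.1 341.2  20.1]
```

View pics/w4.png

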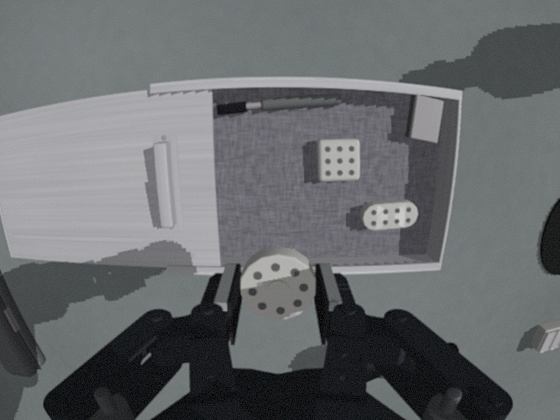

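The holder is held level, face up, at (278,280); everything else is still in the case. Carrying it to the pad.

```bash
python3 -m crank '[7,15,1,0,0,0, 7,40,3,0,0,0, 7,70,5,0,0,0, 7,105,7,0,0,0, 7,140,9,0,0,0, 7,175,11,0,0,0, 7,210,13,0,0,0, 7,245,15,0,0,0, 7,280,17,0,0,0, 7,310,18,0,0,0]'
python3 -c "
from h import *
im=shot('top');print([(W(im,x['location']).round(4),x['p']) for x in models.landmark_of('top','pad_top')[:1]])
s=env.observe();print(s['position'],s['grip_width'],toT([.491,-.252,.0117]).round(1))"
```

```text
time_s: 9.78
position: [0.4945, -0.223, 0.0989]
tool_rot: [[0.003, -0.082, -0.997], [-0.002, -0.997, 0.082], [-1.0, 0.001, -0.003]]
ft_force: [0.8, 0.2, 0.0]
grip_width: 0.0368
[(array([ 0.49  , -0.2505,  0.0023]), 0.57)]
[ 0.49482439 -0.22484291  0.09881342] 0.03650123235090002 [87.2 27.2  1.8]
```

```bash
python3 -m crank '[20,27,2,0,0,0, 45,27,2,0,0,0, 65,27,2,0,0,0, 78,27,2,0,0,0, 84,27,2,0,0,0, 87,27,2,0,0,0, 89,27,2,0,0,0, 90,27,2,0,0,0, 90,27,2,0,0,0]'
```

```text
time_s: 10.63
position: [0.4911, -0.2518, 0.0093]
tool_rot: [[0.004, -0.086, -0.996], [-0.003, -0.996, 0.086], [-1.0, 0.003, -0.004]]
ft_force: [-0.3, 0.8, -0.2]
grip_width: 0.0365
```

```bash
python3 -m crank '[0.7,0,0,0,0,0, 1.3,0,0,0,0,0, 1.8,0,0,0,0,0, 1.8,0,0,0,0,0]'
python3 -m crank '[0,0,0,0,0,0, 0,0,0,0,0,0, 0,0,0,0,0,0, 0,0,0,0,0,0, 0,0,0,0,0,0]' 0.6
```

```text
time_s: 10.97
position: [0.4912, -0.2518, 0.0077]
tool_rot: [[0.004, -0.086, -0.996], [-0.003, -0.996, 0.086], [-1.0, 0.003, -0.005]]
ft_force: [0.3, -0.6, 0.6]
grip_width: 0.0366
time_s: 11.38
position: [0.4912, -0.2518, 0.0077]
tool_rot: [[0.004, -0.086, -0.996], [-0.003, -0.996, 0.086], [-1.0, 0.003, -0.005]]
ft_force: [0.8, 0.3, 0.5]
grip_width: 0.0511
```

```bash
python3 -m crank '[-10,0,0,0,0,0, -30,0,0,0,0,0, -60,0,0,0,0,0, -90,0,0,0,0,0, -110,0,0,0,0,0, -110,0,0,0,0,0, -110,0,0,0,0,0]'
python3 - <<'E'
from h import *
im=shot('wrist','w5.png')
print(disc(im,[.491,-.252],.011,.02,.04))
for q in ['round_holder','pad_top']: print(q,[(W(im,x['location']).round(4),x['p']) for x in models.landmark_of('wrist',q)[:1]])
s=env.observe()
print(s['position'],s['tool_rot'],toT([.5806,.1644,.1]).round(1))
E
```

```text
time_s: 11.97
position: [0.4909, -0.2516, 0.1191]
tool_rot: [[0.006, -0.086, -0.996], [-0.005, -0.996, 0.086], [-1.0, 0.005, -0.007]]
ft_force: [1.0, -0.1, -1.8]
grip_width: 0.0513
(np.int64(1656), array([ 0.48932043, -0.25193028]), 18.879688262939453, array([ 0.49017402, -0.25191676,  0.01616551]))
round_holder [(array([ 0.4911, -0.253 ,  0.0053]), 0.61)]
pad_top []
[ 0.49021721 -0.25107015  0.11680075] [[ 0.00273251 -0.08562031 -0.99632409]
 [-0.0021542  -0.996326    0.08561456]
 [-0.99999395  0.00191234 -0.00290691]] [  16.2 -421.7  -54.4]
```

View pics/w5.png

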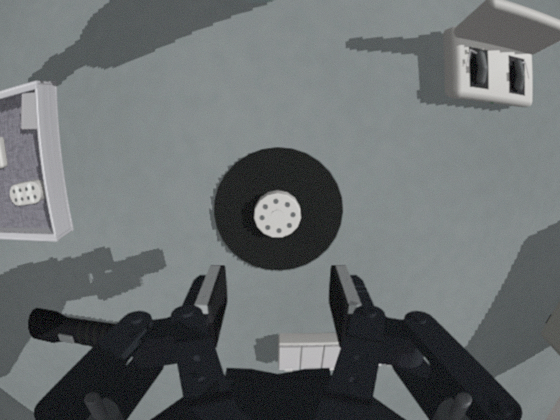

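The holder lies filter side up at (278,213), within a few mm of the pad centre (279,209). Back to the bar.

```bash
python3 -m crank '[10,-20,-3,0,0,0, 15,-60,-8,0,0,0, 15,-100,-13,0,0,0, 15,-140,-18,0,0,0, 15,-180,-23,0,0,0, 15,-220,-28,0,0,0, 15,-260,-34,0,0,0, 15,-300,-39,0,0,0, 15,-340,-44,0,0,0, 15,-380,-49,0,0,0]'
python3 -m crank '[0,-42,-5,0,0,0, 0,-42,-5,0,0,0, 0,-42,-5,0,0,0, 0,-42,-5,0,0,0]'
python3 - <<'E'
from h import *
im=shot('wrist')
P=cloud(im);m=(P[...,2]>.0345)&(P[...,2]<.045)&(abs(P[...,0]-.58)<.05)&(abs(P[...,1]-.1644)<.03)
print(m.sum(),P[m].mean(0)); s=env.observe()
print(s['position'],toT([.5806,.1644,.0315]).round(1))
E
```

```text
time_s: 12.95
position: [0.5712, 0.1254, 0.1001]
tool_rot: [[0.0, -0.086, -0.996], [-0.002, -0.996, 0.086], [-1.0, 0.002, -0.001]]
ft_force: [1.8, -1.4, 0.3]
grip_width: 0.0512
time_s: 13.28
position: [0.5793, 0.1665, 0.099]
tool_rot: [[-0.002, -0.085, -0.996], [-0.003, -0.996, 0.085], [-1.0, 0.003, 0.001]]
ft_force: [0.1, -1.2, 0.2]
grip_width: 0.0513
1233 [0.57969135 0.16417817 0.03983426 1.        ]
[0.57941951 0.16576256 0.09931983] [67.8  1.1 -1.4]
```

```bash
python3 -m crank '[30,1,0,0,0,0, 50,1,0,0,0,0, 62,1,0,0,0,0, 67,1,0,0,0,0, 67,1,0,0,0,0, 67,1,0,0,0,0]'
python3 -m crank '[0,0,0,0,0,0, 0,0,0,0,0,0, 0,0,0,0,0,0, 0,0,0,0,0,0, 0,0,0,0,0,0, 0,0,0,0,0,0]' 0 30
python3 -c "
from h import *
c=np.array([.572,.0597]);t=-.081
print(toT([c[0]-.075*.081,c[1]-.075*.9967,.032]).round(1), toT([.5806-.18*.081,.1644-.18*.9967,.032]).round(1))"
```

```text
time_s: 13.83
position: [0.5796, 0.1637, 0.0329]
tool_rot: [[-0.001, -0.088, -0.996], [-0.003, -0.996, 0.088], [-1.0, 0.003, 0.0]]
ft_force: [0.3, -0.0, 1.0]
grip_width: 0.0509
time_s: 14.33
position: [0.5799, 0.1637, 0.0336]
tool_rot: [[0.001, -0.087, -0.996], [-0.003, -0.996, 0.087], [-1.0, 0.003, -0.001]]
ft_force: [-0.4, -1.2, 5.9]
grip_width: 0.0084
[  2.1 179.3  -1.6] [  2.1 179.3  -1.7]
```

```bash
python3 -m crank '[0,8,0,0,0,0, 0,28,0,0,0,0, 0,48,0,0,0,0, 0,68,0,0,0,0, 0,88,-1,0,0,0, 0,108,-1,0,0,0, 0,128,-1,0,0,0, 0,146,-1,0,0,0, 0,160,-1,0,0,0, 0,168,-1,0,0,0]'
python3 -m crank '[0,4,0,0,0,0, 0,7,0,0,0,0, 0,9,0,0,0,0, 0,11,0,0,0,0, 0,12,0,0,0,0, 0,12,0,0,0,0]'
```

```text
time_s: 15.17
position: [0.5664, -0.0053, 0.0338]
tool_rot: [[0.001, -0.089, -0.996], [-0.003, -0.996, 0.089], [-1.0, 0.003, -0.002]]
ft_force: [3.5, 1.8, -4.8]
grip_width: 0.0085
time_s: 15.67
position: [0.5656, -0.0152, 0.0338]
tool_rot: [[0.002, -0.088, -0.996], [0.0, -0.996, 0.088], [-1.0, -0.0, -0.002]]
ft_force: [4.7, 9.6, -3.4]
grip_width: 0.0089
```

The force rise (9.6 N) at the expected position means the lid is against its stop. Release, lift and check.

```bash
python3 -m crank '[0,0,0,0,0,0, 0,0,0,0,0,0, 0,0,0,0,0,0, 0,0,0,0,0,0, -20,0,0,0,0,0, -60,0,0,0,0,0, -100,0,0,0,0,0, -120,0,0,0,0,0, -120,0,0,0,0,0, -120,0,0,0,0,0]' 0.6
python3 - <<'E'
from h import *
im=shot('wrist','w6.png')
P=cloud(im);m=(P[...,2]>.0345)&(P[...,2]<.045)&(abs(P[...,0]-.566)<.05)&(abs(P[...,1]+.015)<.03)
b=P[m].mean(0);print(m.sum(),b,'bar y in case+75:',(b[0]-.572)*.081+(b[1]-.0597)*.9967+.075)
im=shot('top');
for q in ['round_holder','pad_top','lid_bar','bottle','flashlight','pill_box']: print(q,[(W(im,x['location']).round(4),x['p']) for x in models.landmark_of('top',q)[:1]])
im=shot('scene')
for q in ['round_holder','pad_top','bottle','flashlight','spectacle_case','drinking_glass']: print(q,[(W(im,x['location']).round(4),x['p']) for x in models.landmark_of('scene',q)[:1]])
s=env.observe();print(s['position'],s['ft_force'],s['time_s'])
E
```

```text
time_s: 16.5
position: [0.5655, -0.0154, 0.1545]
tool_rot: [[0.004, -0.088, -0.996], [-0.0, -0.996, 0.088], [-1.0, 0.0, -0.004]]
ft_force: [1.1, 0.5, -0.1]
grip_width: 0.051
829 [ 0.56472248 -0.01519106  0.03982667  1.        ] bar y in case+75: -0.00023339627428999032
round_holder [(array([ 0.4899, -0.2542,  0.0051]), 0.44)]
pad_top [(array([ 0.4901, -0.248 ,  0.0038]), 0.65)]
lid_bar []
bottle [(array([ 0.7009, -0.2516,  0.0013]), 0.58)]
flashlight []
pill_box [(array([ 0.3433, -0.3205, -0.0012]), 0.58)]
round_holder [(array([ 0.4914, -0.2537,  0.005 ]), 0.52)]
pad_top [(array([ 0.4878, -0.2515,  0.0006]), 0.66)]
bottle [(array([ 7.006e-01, -2.555e-01, -2.000e-04]), 0.8)]
flashlight [(array([ 0.3749, -0.0284, -0.005 ]), 0.73)]
spectacle_case [(array([0.4347, 0.4411, 0.0005]), 0.79)]
drinking_glass []
[ 0.5653736  -0.01525891  0.15374741] [0.07383623 1.23570667 0.22150485] 17.25
```

View pics/w6.png

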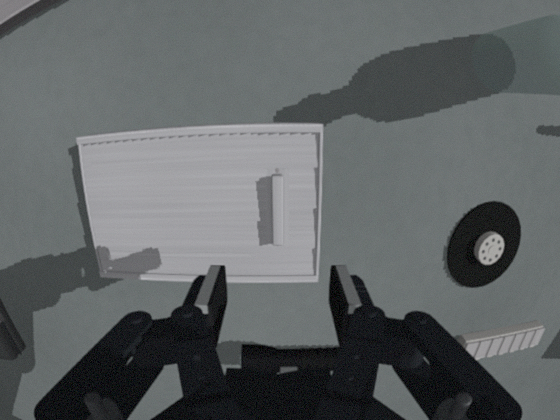

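The lid is shut with no gap at the front wall (column 320). The holder is face up on the pad at (490,248). Handing in.

```bash
python3 -c "
from h import *
print(env.close_job())"
```

```text
the job is handed in; nothing more can be done
None
```

I slid the lid fully open by its bar, took out the round holder, set it filter side up on the pad, shut the lid to its stop and handed the job in at about 17 s. The hand-in gives no verdict, so the result rests on these last checks:

- **Lid:** the bar measured 0.2 mm from its shut position. The push ended with about 10 N against the stop, and no gap showed at the front wall.
- **Round holder:** it lies flat and filter side up. Its measured centre is about 1–6 mm from the pad centre, depending on the camera; the limit is 30 mm.
- **Inside the case:** the square and oblong holders, the brush and the dome box were all in place after I lifted the round one out. I did not see them again once the lid was shut.
- **Other things on the table:** the bottle, flashlight, pill box and spectacle case read within about 6 mm of their first readings, which is about the network error.
- **Misses:** in the last pictures the networks missed the drinking glass in the scene view, and the lid bar and flashlight in the top view. The bar was measured from wrist depth and the flashlight from the scene view. The glass was not re-measured, but the arm never went near it.

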